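# Lay a tall bottle box down in the finishing cradle and bed it on the stop

## Robot

A 6-joint arm with a two-finger parallel gripper is mounted at the origin on the work surface. World frame = base frame: x ahead of the robot, y to its left, z up, the work surface at z = 0. Lengths are in mm, angles in rad, forces in N, time in s.
With the tool pointing down it reaches from about 275 to 750 mm from the base axis. Payload 10.2 kg.
Tool frame: the origin (TCP) lies at the very end of the fingers, on their centre line; the grasp point (between the pads) lies 19 mm behind it; z points along the fingers, y is the line along which they close (so a half turn about z gives the same grasp; the last joint's range is limited). The gripper opens to 85 mm and grips with 20 to 120 N. Pads are 22 mm wide; open, the fingers measure 114 mm over their backs; the gripper's body (76 mm by 85 mm) begins 54 mm behind the grasp point. The pads swing forward as they close: fully open they stand 13 mm farther back than shut.
Start: joints at [-1.463, 0.313, 1.498, -0, 1.331, -0.223], TCP at [170.507, -496.547, 231.294] pointing down, gripper open.
Joint ranges: [-2.94, 2.94], [-0.97, 2.17], [0.19, 2.56], [-1.23, 4.37], [0.02, 3.11], [-2.88, 2.88]. Speed limits (rad/s): [2.39, 2.39, 3.01, 3.14, 3.14, 3.14].

## Interface

Orientations are given as a unit quaternion [w, x, y, z].
In Python, from rig import * gives the robot as it stands. The module is installed in compiled form; this text tells all that it offers.
- The arm moves only by the shell command python3 -m crank 'ROWS' [FORCE]. ROWS is JSON, a list that holds one entry, the list of rows, each a list of 7 numbers: the shift along the tool's x, y, z in units of 25 mm (1.0 is 25 mm), then the turn, a rotation vector about the tool's x, y, z in units of 8 degrees (1.0 is 8 degrees), then the finger opening in mm, from 0 to 85.4. A call has exactly 8 rows; each row shifts and turns the commanded pose from where the row before left it, along the tool's axes as they then stand; what a row does not reach is not made up. A row lasts 1/10 s, in which the tool goes at most 50 mm and 8.59 degrees, less where a joint would pass 70% of its speed; a pose out of reach is approached as far as the arm can. A call is refused whole if a number of a shift passes 1 or a number of a turn 1, either way. A call with a gripper value outside its range is refused whole. The fingers move at their own pace and stop on an object; FORCE is the grip in N (left out, the last holds). Time passes only in rows, so rows that do not move let the fingers close, or fill a call up. It gives the time, the measured TCP pose, the force, the opening and the grip force at its end, in the units of the state.
- sense(): the state, without advancing time (a new reading comes with each control period).
- capture(name): name is "scene" or "top" or "wrist"; returns the picture (480x640x3 uint8, blue, green, red); there is no depth.
- camera_model(name): a dict with "fx", "fy", "cx", "cy" (pixels), "world_from_camera" (4x4, takes a point from camera to world coordinates); the wrist camera has in their place "T_tool_cam" (4x4, takes a point from camera to tool coordinates, whose origin is the TCP and whose axes are the flange's). Camera axes: x right, y up, looking along -z (the intrinsics and any distortion apply to the point x, -y, -z); pixel columns grow to the right and rows downward; lengths in mm; the calibration is good to about 2 mm. A picture is of the moment at which its call begins: read the wrist's pose just before it. camera_model takes no time and is no camera call.
- finish_job(): hands the job in; it is judged then, once.
The state is a dict: "time_s": time; "joints": joint angles; "dq": joint speeds; "tau": joint torques, N m; "eef_pos": TCP position; "ee_rot": TCP orientation; "force": force on the tool from outside, world axes, zero at the start; "wrist_torque": the same for the moment, N m; "grip_width": opening from 0.0 (shut) to 1.0 (fully open); "grip_force": force on a finger pad.
Only numpy, scipy, OpenCV 4.12 (cv2) and the standard library are available. Lean on these libraries where they do the work, as an engineer would, in place of code of your own. Each camera call takes 0.05 s, during which the arm holds its last target. There are 200 camera calls.

## Task

Topple the tall wooden bottle box over onto its side, so that it lies along the rails of the cradle with its head towards the end stop. Then slide it from its foot up to the stop and press it on the sprung stop plate with a steady 10 N or so, over and above the drag of sliding, for a full second; then draw away slowly and leave it lying there, still touching the plate. Go gently: never push the box or the stop with more than 25 N, and leave the bowl, the lid and the jar where they are.

Things in the scene. Friction and masses are not known exactly. Their poses are not given: they have to be found in the camera images.
- cradle: Fixed plywood cradle on the table, bed 520 x 150 mm and 12 mm thick. Origin: centre of the underside. Its x axis runs along the rails, from the open end where the box stands towards the end stop; z up. Two wooden rails, 500 mm long, 22 mm wide, tops 40 mm above the table, leave a 98 mm wide channel centred on the x axis, open at the -x end.
- stop: End stop fixed on the bed between the rails: dark block 30 x 94 x 70 mm, two bolt heads on top. Origin: at bed level, middle of its face towards the box; axes as the cradle's. Two screws hold a steel plate 80 x 64 mm tall before it, its front face 14 to 38 mm from the origin towards the box: this differs each time and is not measured. Stiff springs (about 8 N/mm) let it give.
- bottle_box: Tall closed wooden box, 90 x 90 mm, 220 mm tall, 0.4 to 0.75 kg, balance point at mid-height, dark plinth at the foot, dark lid line near the head. It starts upright on the bed between the rails with 4 mm play on each side; too wide to grasp. Origin: centre of its foot; z from foot to head. Pushed high up it tips about its far lower edge and goes over by itself past 0.39 rad.
- box_foot (a point): Centre of the bottle box's foot face (90 x 90 mm). Sliding the lying box takes roughly 2 to 5.5 N.
- box_head (a point): Centre of the bottle box's head face (90 x 90 mm), 220 mm from the foot. Once toppled, the head lies about 20 to 110 mm short of the stop plate.
- bowl: Bystander: turned wooden bowl, 110 mm across, 45 mm high, beside the cradle. Origin: centre of its underside.
- round_lid: Bystander: round wooden lid, 96 mm across, 16 mm thick, beside the cradle. Origin: centre of its underside.
- jar: Bystander: amber glass jar with a steel lid, 60 mm across, 75 mm high, beside the cradle. Origin: centre of its underside.
Not all that is in view belongs to the job. Leave any yellow look-alike of the bottle_box alone.

How it is judged (in metres and radians):
On the way, in this order (a step that is already met when the one before it is completed fails the run):
1. the box lies on its side between the rails, head towards the stop, at rest and not yet touching the stop (angle between bottle_box's own z axis and vertical above 1.48 rad and angle between the z axis of bottle_box and the x axis of cradle, either way round below 0.08 rad and x of box_head in the frame of cradle above 0 m and z of each of box_head, box_foot in the frame of cradle below 0.065 m and y of box_head in the frame of cradle between -0.01 and 0.01 m and linear speed of bottle_box below 0.01 m/s and angular speed of bottle_box below 0.1 rad/s and contact force between bottle_box and stop below 0.5 N), for 0.2 s.
2. the lying box is pressed on the stop plate with 4 to 16 N for 0.6 s without a break (angle between bottle_box's own z axis and vertical above 1.48 rad and angle between the z axis of bottle_box and the x axis of cradle, either way round below 0.08 rad and x of box_head in the frame of cradle above 0 m and z of each of box_head, box_foot in the frame of cradle below 0.065 m and y of box_head in the frame of cradle between -0.01 and 0.01 m and contact force between bottle_box and stop between 4 and 16 N), for 0.6 s.
At the end, for the whole second after the job is handed in: The box lies on its side in the cradle between the rails (within 10 mm of the middle line, along it within 0.08 rad), head towards the stop and still touching the stop plate (more than 0.1 N), at rest (angle between bottle_box's own z axis and vertical above 1.48 rad and angle between the z axis of bottle_box and the x axis of cradle, either way round below 0.08 rad and x of box_head in the frame of cradle above 0 m and z of each of box_head, box_foot in the frame of cradle below 0.065 m and y of box_head in the frame of cradle between -0.01 and 0.01 m and linear speed of bottle_box below 0.01 m/s and angular speed of bottle_box below 0.1 rad/s and contact force between bottle_box and stop above 0.1 N).
It fails at once if the stop is pressed with more than 25 N (contact force between bottle_box and stop above 25 N).
It fails at once if the robot pushes the box with more than 25 N (contact force between any of the arm, the fingers and bottle_box above 25 N).
It fails at once if the robot itself pushes the stop with more than 25 N (contact force between any of the arm, the fingers and stop above 25 N).
It fails at once if the bowl, the lid or the jar is disturbed (moved more than 20 mm) (distance of any of bowl, round_lid, jar from where it was at the start of the episode above 0.02 m).
It also fails if it takes over 64 s, if anything falls off the work surface, if the arm or the gripper's body presses on something with over 40 N, if the wrist force passes 120 N, or if a joint passes its speed limit or range.

## Working session

There is one attempt and no reset: what is moved stays moved. The work goes in short steps, Python scripts to look and compute and a shell command to move; the robot and the scene stay as the last step left them, time stands still between calls to the robot, and variables do not carry over. Pictures are saved under pics/ and viewed, at most 10 in all, crops included, and the job is handed in when it is done.

```bash
mkdir -p pics; python3 - <<'E'
from rig import *
import cv2,numpy as np
s=sense();print(s)
for n in("scene","top"):
    im=capture(n);cv2.imwrite(f"pics/{n}0.png",im);m=camera_model(n);print(n,{k:np.round(v,3).tolist() if not isinstance(v,str) else v for k,v in m.items()})
print(camera_model("wrist"))
E
```

```text
{'time_s': 0.0, 'joints': array([-1.46338891e+00,  3.13450455e-01,  1.49847760e+00, -3.13263376e-05,
        1.33100256e+00, -2.23421039e-01]), 'dq': array([ 0.000357  ,  0.00146569, -0.00025017, -0.0012375 , -0.00030747,
        0.00111104]), 'tau': array([ 1.08480916e-03, -4.12267721e+01, -2.59739631e+01, -1.95608436e-04,
        4.15503295e-03,  9.90211646e-06]), 'eef_pos': array([ 170.4743218 , -496.26121725,  230.71959584]), 'ee_rot': array([-6.68738936e-04,  9.86349398e-01,  1.64664562e-01,  2.35968443e-05]), 'force': array([-0.21772275, -1.07887847, -0.97450023]), 'wrist_torque': array([-0.06759062,  0.00909677, -0.03117475]), 'grip_force': 0.0, 'grip_width': 1.001449578050582}
scene {'fx': 437.448, 'fy': 437.448, 'cx': 324.148, 'cy': 247.048, 'world_from_camera': [[-0.378, -0.68, 0.628, 1134.611], [0.926, -0.293, 0.24, 164.304], [0.021, 0.672, 0.74, 806.432], [0.0, 0.0, 0.0, 1.0]]}
top {'fx': 532.338, 'fy': 532.338, 'cx': 323.995, 'cy': 237.603, 'world_from_camera': [[-0.019, 0.982, -0.189, 393.221], [-1.0, -0.021, -0.007, -75.114], [-0.011, 0.188, 0.982, 1179.968], [0.0, 0.0, 0.0, 1.0]]}
{'fx': 364.2383320345013, 'fy': 364.2383320345013, 'cx': 323.33731128406873, 'cy': 239.04996796744317, 'T_tool_cam': array([[-3.13544189e-05,  9.48057752e-01,  3.18098253e-01,
         8.21588732e+01],
       [ 9.99999897e-01,  1.73817497e-04, -4.19476085e-04,
         6.39303114e-01],
       [-4.52978597e-04,  3.18098207e-01, -9.48057659e-01,
        -1.43768477e+02],
       [ 0.00000000e+00,  0.00000000e+00,  0.00000000e+00,
         1.00000000e+00]])}
```

View pics/scene0.png

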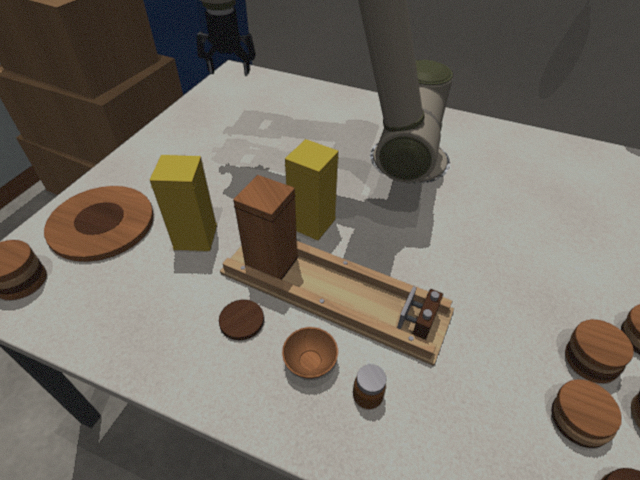

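View pics/top0.png

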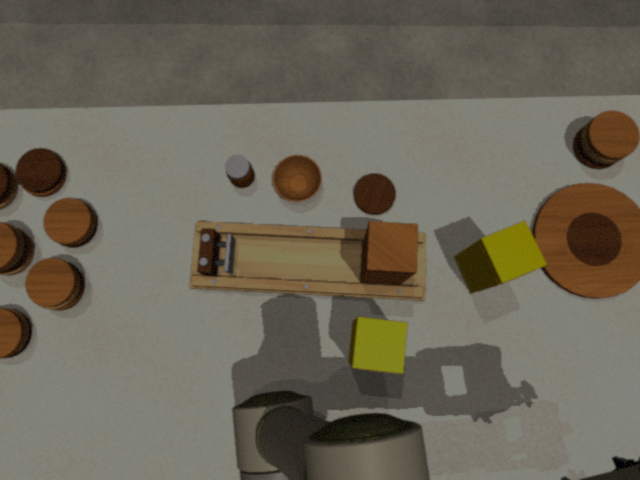

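The scene view shows the brown box at about (267,230), the cradle running right and down from it to the stop at (425,312), and the lid (242,319), bowl (310,355) and jar (370,385) beside it.

In the top view:
- **Candidates for the box:** brown (390,250), yellow (380,345) and yellow (515,252). The brown wooden one standing between the rails fits; the yellow ones are look-alikes.
- **Cradle and stop:** the cradle spans columns 190–427 and the stop plate is at about (230,253).

Next I measure and take one confirming crop.

```bash
cat > h.py <<'E'
from rig import *
import cv2,numpy as np
def ray(n,uv,model=None):
    m=camera_model(n);T=np.array(m["world_from_camera"])
    d=np.array([(uv[0]-m["cx"])/m["fx"],-(uv[1]-m["cy"])/m["fy"],-1]);return T[:3,3],T[:3,:3]@d
def onz(n,uv,z):
    o,d=ray(n,uv);return o+d*(z-o[2])/d[2]
def tri(a,b):
    (o1,d1),(o2,d2)=ray("top",a),ray("scene",b)
    s=np.linalg.lstsq(np.c_[d1,-d2],o2-o1,rcond=None)[0]
    p,q=o1+s[0]*d1,o2+s[1]*d2;return (p+q)/2,np.linalg.norm(p-q)
E
python3 - <<'E'
from h import *
np.set_printoptions(precision=1,suppress=True)
t=cv2.imread("pics/top0.png");s=cv2.imread("pics/scene0.png")
# top face of box in both views: orange-brown bright
def quad(im,x0,y0,x1,y1,lo,hi):
    h=cv2.cvtColor(im,cv2.COLOR_BGR2HSV)[y0:y1,x0:x1];m=cv2.inRange(h,lo,hi);m=cv2.morphologyEx(m,cv2.MORPH_OPEN,np.ones((3,3)))
    c=max(cv2.findContours(m,0,2)[0],key=cv2.contourArea)
    r=cv2.minAreaRect(c);print(cv2.contourArea(c),r[1],r[2]);return cv2.boxPoints(r)+[x0,y0],c+[x0,y0]
h=cv2.cvtColor(t,cv2.COLOR_BGR2HSV);hs=cv2.cvtColor(s,cv2.COLOR_BGR2HSV)
print("hsv top",h[240,400],h[275,395],"rail",h[228,330],h[292,330],"bed",h[255,300],"scene",hs[197,265],hs[240,262],hs[300,320])
rail,c=quad(t,170,205,450,310,(12,50,90),(30,200,255));print("cradle",rail)
for z in(12,40):print(z,np.array([onz("top",p,z) for p in rail]))
a=cv2.resize(t[205:315,180:440],None,fx=3,fy=3);b=cv2.resize(s[165:365,210:470],None,fx=2,fy=2)
W=np.zeros((330+400,780,3),np.uint8)[:600]
cv2.imwrite("pics/c1.png",a);
b=cv2.resize(s[165:365,205:465],None,fx=3,fy=3);cv2.imwrite("pics/c2.png",b)
E
```

```text
hsv top [ 15 188 114] [ 16 255  44] rail [ 18 104 120] [ 17 124 101] bed [ 23  89 129] scene [ 11 137 134] [ 12 140  62] [125  10 146]
12145.5 (236.50454711914062, 77.50318145751953) 2.862405300140381
cradle [[188.7 288.8]
 [192.5 211.4]
 [428.7 223.2]
 [424.9 300.6]]
12 [[ 509.   232.9   12. ]
 [ 684.   229.2   12. ]
 [ 645.4 -302.2   12. ]
 [ 473.  -284.2   12. ]]
40 [[ 506.2  225.5   40. ]
 [ 677.   221.9   40. ]
 [ 639.3 -296.8   40. ]
 [ 471.1 -279.2   40. ]]
```

View pics/c1.png

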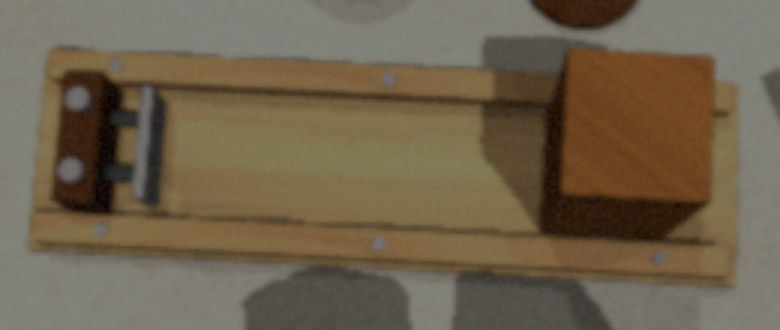

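View pics/c2.png

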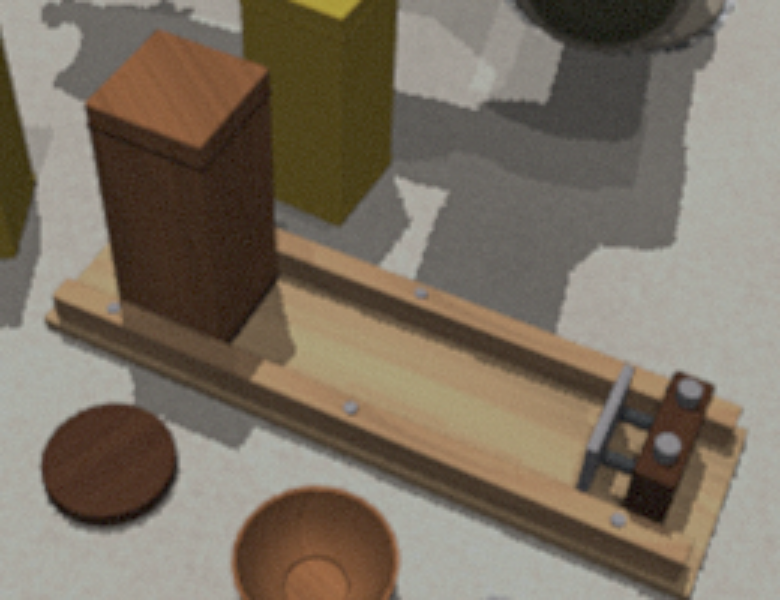

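The crops confirm the wooden box standing between the rails at the open end. Its top face corners are at (568,50), (713,57), (708,202) and (562,195) in the top crop. In the scene crop they are (203,150), (88,103), (157,30) and (270,70), and the stop plate is at (605,430).

```bash
python3 - <<'E'
from h import *
np.set_printoptions(precision=1,suppress=True)
T=lambda u,v:(180+u/3,205+v/3)
S=lambda u,v:(205+u/3,165+v/3)
P={"B+y+x":(T(568,50),S(203,150)),"B-y+x":(T(713,57),S(88,103)),"B-y-x":(T(708,202),S(157,30)),"B+y-x":(T(562,195),S(270,70)),
"scr+x mid":(T(389,79),S(350,408)),"scr-x mid":(T(378,243),S(421,294)),"scr+x stop":(T(115,66),S(618,520)),"bolt+x":(T(77,98),S(667,447)),"bolt-x":(T(70,169),S(690,388)),
"plate +x top":(T(152,86),S(590,478-75*0))}
for k,(a,b) in P.items():
    p,e=tri(a,b);print(k,p,"gap %.1f"%e)
print("bed corners", [onz("top",T(*q),12) for q in((48,50),(30,248),(737,83),(733,283))])
print("rail outer tops",[onz("top",T(*q),40) for q in((52,48),(33,212+26))])
print("screws stop -x",onz("top",T(100,229),40),onz("top",T(658,258),40), "plate top edge", onz("top",T(157,88),76),onz("top",T(152,203),76))
# yellow -y one
print("yellow near corners ground", onz("top",(455,258),0),onz("top",(470,291),0),onz("top",(483,238),220),onz("top",(497,283),220))
s=sense();q=s["ee_rot"]
from scipy.spatial.transform import Rotation as R
print(R.from_quat(q[[1,2,3,0]]).as_matrix())
E
```

```text
B+y+x [ 603.6 -149.5  224.6] gap 5.9
B-y+x [ 596.4 -237.2  227.8] gap 6.0
B-y-x [ 508.8 -231.4  226.1] gap 2.9
B+y-x [ 514.6 -143.1  224.3] gap 5.2
scr+x mid [627.1 -33.8  34.9] gap 4.4
scr-x mid [507.2 -24.2  35. ] gap 4.4
scr+x stop [641.3 166.9  35.5] gap 3.5
bolt+x [608.  182.5  86.1] gap 3.5
bolt-x [557.5 185.7  89.2] gap 3.9
plate +x top [623.5 139.4  44.7] gap 6.9
bed corners [array([660.1, 220.7,  12. ]), array([511.5, 230. ,  12. ]), array([ 624. , -294.2,   12. ]), array([ 475.9, -283.2,   12. ])]
rail outer tops [array([655.1, 210.7,  40. ]), array([515.8, 220.7,  40. ])]
screws stop -x [521.3 172.7  40. ] [ 492.6 -225.8   40. ] plate top edge [616.3 126.6  76. ] [534.7 129.   76. ]
yellow near corners ground [ 567.3 -358.7    0. ] [ 493.  -386.9    0. ] [ 570.8 -359.3  220. ] [ 487.8 -378.3  220. ]
[[ 0.9  0.3 -0. ]
 [ 0.3 -0.9  0. ]
 [ 0.  -0.  -1. ]]
```

```bash
python3 -m crank '[[[0,0,-0.5,0,0,-1,40],[0,0,-0.5,0,0,-1,40],[0,0,-0.5,0,0,-1,40],[0,0,-0.5,0,0,-1,40],[0,0,-0.5,0,0,-1,40],[0,0,-0.5,0,0,-1,40],[0,0,-0.5,0,0,-1,40],[0,0,-0.5,0,0,-1,40]]]'
python3 -m crank '[[[0,0,0,0,0,-0.38,40],[0,0.9,0,0,0,0,40],[0.5,0.9,0,0,0,0,40],[0.5,0.9,0,0,0,0,40],[0.5,0.9,0,0,0,0,40],[0.5,0.9,0,0,0,0,40],[0.5,0.9,0,0,0,0,40],[0,0,0,0,0,0,40]]]'
cat > st.py <<'E'
from h import *
from scipy.spatial.transform import Rotation as R
import sys
u=np.array([.070,.9976]);n=np.array([.9976,-.07]);C=np.array([567.9,-31.6])
s=sense();q=s["ee_rot"];M=R.from_quat(q[[1,2,3,0]]).as_matrix();p=s["eef_pos"]
print("t %.2f"%s["time_s"],"pos",p.round(1),"cradle x,y",((p[:2]-C)@u).round(1),((p[:2]-C)@n).round(1),"yaw",np.degrees(np.arctan2(M[1,0],M[0,0])).round(2),"F u,n,z",(s["force"][:2]@u).round(2),(s["force"][:2]@n).round(2),s["force"][2].round(2),"tilt",M[2].round(3),"j6",s["joints"][5].round(2))
E
python3 st.py
```

```text
time_s: 0.9
eef_pos: [170.5, -496.4, 331.5]
ee_rot: [-0.0, 0.747, 0.664, 0.0]
force: [-1.4, 0.7, -0.3]
grip_width: 0.468
grip_force: 0.0
time_s: 1.7
eef_pos: [311.5, -442.3, 331.0]
ee_rot: [-0.0, 0.73, 0.683, 0.0]
force: [-0.1, 1.1, 0.2]
grip_width: 0.467
grip_force: 0.0
t 1.70 pos [ 311.5 -442.3  331. ] cradle x,y -427.7 -227.0 yaw 86.17 F u,n,z 1.14 -0.16 0.17 tilt [ 0.001  0.    -1.   ] j6 -1.11
```

```bash
python3 -m crank '[[[0.6,1,0,0,0,0,40],[0.6,1,0,0,0,0,40],[0.6,1,0,0,0,0,40],[0.6,1,0,0,0,0,40],[0.6,1,0,0,0,0,40],[0.6,1,0,0,0,0,40],[0.6,1,0,0,0,0,40],[0.6,1,0,0,0,0,40]]]' >/dev/null
python3 -m crank '[[[0.6,0.54,0,0,0,0,40],[0.6,0.54,0,0,0,0,40],[0.5,0,0.4,0,0,0,40],[0,0,0.9,0,0,0,40],[0,0,0.9,0,0,0,40],[0,0,0.9,0,0,0,40],[0,0,0.9,0,0,0,40],[0,0,0.9,0,0,0,40]]]' >/dev/null
python3 st.py
```

```text
t 3.30 pos [ 546.8 -297.9  207.5] cradle x,y -267.1 -2.4 yaw 85.97 F u,n,z 0.17 1.0 0.41 tilt [ 0.    -0.001 -1.   ] j6 -0.62
```

```bash
python3 -m crank '[[[0.4,0.06,0.2,0,0,0,40],[0.4,0,0.1,0,0,0,40],[0.2,0,0,0,0,0,40],[0.12,0,0,0,0,0,40],[0.12,0,0,0,0,0,40],[0.12,0,0,0,0,0,40],[0.12,0,0,0,0,0,40],[0.12,0,0,0,0,0,40]]]' >/dev/null
python3 st.py
python3 -m crank '[[[0.12,0,0,0,0,0,40],[0.12,0,0,0,0,0,40],[0.12,0,0,0,0,0,40],[0.12,0,0,0,0,0,40],[0.12,0,0,0,0,0,40],[0.12,0,0,0,0,0,40],[0.12,0,0,0,0,0,40],[0.12,0,0,0,0,0,40]]]' >/dev/null
python3 st.py
```

```text
t 4.10 pos [ 551.6 -257.5  201.4] cradle x,y -226.5 -0.4 yaw 85.99 F u,n,z -0.62 0.28 0.18 tilt [-0.  0. -1.] j6 -0.56
t 4.90 pos [ 553.4 -233.5  201.4] cradle x,y -202.4 -0.4 yaw 85.99 F u,n,z -1.51 0.12 1.22 tilt [-0.  0. -1.] j6 -0.52
```

```bash
python3 -m crank '[[[0.12,0,0,0,0,0,40],[0.12,0,0,0,0,0,40],[0.12,0,0,0,0,0,40],[0.12,0,0,0,0,0,40],[0.12,0,0,0,0,0,40],[0.12,0,0,0,0,0,40],[0.12,0,0,0,0,0,40],[0.12,0,0,0,0,0,40]]]' >/dev/null
python3 st.py
python3 - <<'E'
from h import *
a=capture("scene")[120:380,180:480];b=capture("top")[180:330,170:450]
o=np.zeros((600,600,3),np.uint8);o[:520]=cv2.resize(a,None,fx=2,fy=2);cv2.imwrite("pics/d1.png",o[:520])
cv2.imwrite("pics/d1t.png",b)
E
```

```text
t 5.70 pos [ 555.  -209.4  201.3] cradle x,y -178.3 -0.4 yaw 86.0 F u,n,z -0.16 0.07 0.68 tilt [ 0. -0. -1.] j6 -0.49
```

View pics/d1.png

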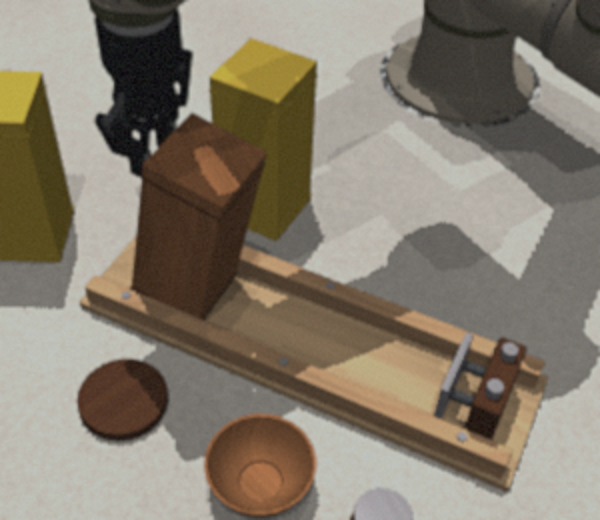

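The scene crop shows the brown box tipped cleanly by the fingers at (150,165) towards the stop. Nothing else has moved, so I keep pushing.

```bash
python3 -m crank '[[[0.12,0,0,0,0,0,40],[0.12,0,0,0,0,0,40],[0.12,0,0,0,0,0,40],[0.12,0,0,0,0,0,40],[0.12,0,0,0,0,0,40],[0.12,0,0,0,0,0,40],[0.12,0,0,0,0,0,40],[0.12,0,0,0,0,0,40]]]' >/dev/null
python3 st.py
python3 -m crank '[[[0.12,0,0,0,0,0,40],[0.12,0,0,0,0,0,40],[0.12,0,0,0,0,0,40],[0.12,0,0,0,0,0,40],[0.12,0,0,0,0,0,40],[0.12,0,0,0,0,0,40],[0.12,0,0,0,0,0,40],[0.12,0,0,0,0,0,40]]]' >/dev/null
python3 st.py
python3 - <<'E'
from h import *
a=capture("scene")[120:380,180:480];b=capture("top")[180:330,170:450]
cv2.imwrite("pics/e1.png",cv2.resize(a,None,fx=2,fy=2))
E
```

```text
t 6.60 pos [ 556.7 -185.5  201.2] cradle x,y -154.3 -0.4 yaw 86.0 F u,n,z -0.36 -0.17 0.38 tilt [ 0. -0. -1.] j6 -0.45
t 7.40 pos [ 558.4 -161.6  201.3] cradle x,y -130.3 -0.4 yaw 86.0 F u,n,z -0.1 0.12 0.08 tilt [ 0. -0. -1.] j6 -0.41
```

View pics/e1.png

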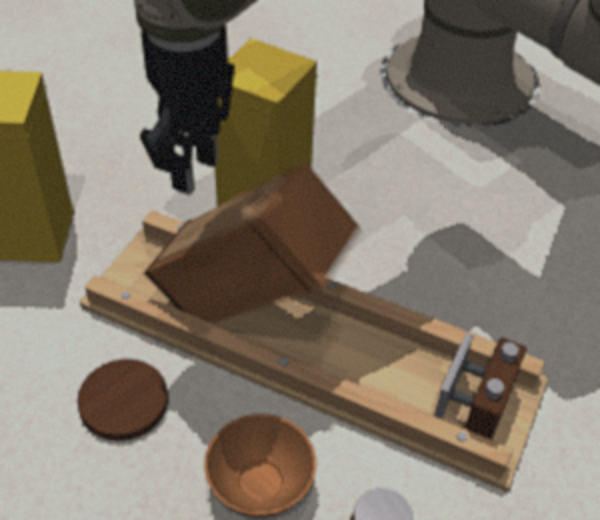

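The picture shows the box in mid-fall towards the stop. I back off and let it settle.

```bash
python3 -m crank '[[[-0.4,0,0,0,0,0,40],[-0.4,0,0,0,0,0,40],[-0.4,0,0,0,0,0,40],[-0.4,0,0,0,0,0,40],[-0.4,0,0,0,0,0,40],[-0.4,0,0,0,0,0,40],[0,0,0,0,0,0,40],[0,0,0,0,0,0,40]]]' >/dev/null
python3 st.py
python3 - <<'E'
from h import *
a=capture("scene")[165:365,205:465];b=capture("top")[205:315,180:440]
cv2.imwrite("pics/f1.png",np.vstack([cv2.resize(a,(650,370)),cv2.resize(b,(650,230))])) if 0 else None
o=np.vstack([cv2.resize(a,(390,300)),cv2.resize(b,(390,165))]);cv2.imwrite("pics/f1.png",cv2.resize(o,None,fx=1.25,fy=1.25))
cv2.imwrite("pics/f_s.png",a);cv2.imwrite("pics/f_t.png",b)
E
```

```text
t 8.30 pos [ 554.1 -221.8  201.2] cradle x,y -190.7 -0.5 yaw 85.97 F u,n,z 0.32 0.31 -1.16 tilt [ 0. -0. -1.] j6 -0.51
```

View pics/f1.png

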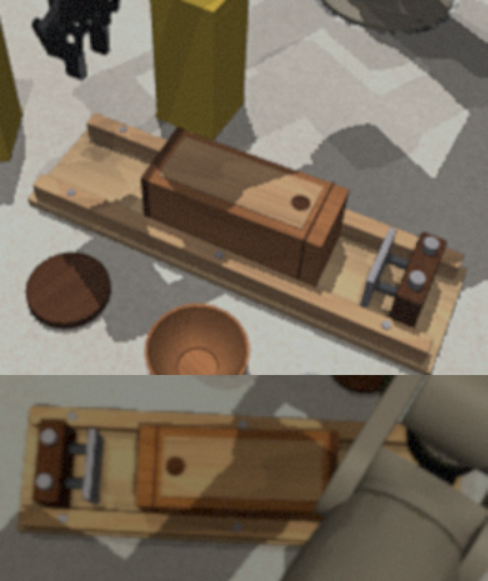

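The box lies along the rails with its head towards the stop. In the top crop the head edge is at column 137, the plate front at about column 101 and the foot edge at about column 335. I turn these into distances.

```bash
python3 - <<'E'
from h import *
u=np.array([.070,.9976]);n=np.array([.9976,-.07]);C=np.array([567.9,-31.6])
T=lambda a,b:(180+a/1.875,205+(b-375)/1.875)
S=lambda a,b:(205+a/1.875,165+b/1.875)
f=lambda p:((p[:2]-C)@u,(p[:2]-C)@n)
for k,q,z in(("head",(137,468),102),("foot",(335,472),102),("head +x",(140,423),102),("head-x",(137,512),102),("plate",(101,465),76)):print(k,np.round(f(onz("top",T(*q),z)),1))
for k,q,z in(("foot +x",(146,180),102),("foot -x",(182,131),102),("head +x",(305,240),102),("plate top",(385,255),76)):print("scene",k,np.round(f(onz("scene",S(*q),z)),1))
E
```

```text
head [110.   -7.9]
foot [-106.5   -1.6]
head +x [110.5  42.5]
head-x [106.3 -56.1]
plate [154.7  -2.5]
scene foot +x [-94.5  46.8]
scene foot -x [-94.6 -39.2]
scene head +x [97.  42.2]
scene plate top [177.3   2.3]
```

```bash
python3 -m crank '[[[0.4,0,0.6,0,0,0,40],[0.4,0,0.8,0,0,0,40],[0,0,0.8,0,0,0,40],[0,0,0.8,0,0,0,40],[0,0,0.8,0,0,0,40],[0,0,0.8,0,0,0,40],[0,0,0.8,0,0,0,40],[0,0,0.8,0,0,0,40]]]' >/dev/null
python3 st.py
python3 -m crank '[[[0.2,0,0,0,0,0,40],[0.2,0,0,0,0,0,40],[0.2,0,0,0,0,0,40],[0.2,0,0,0,0,0,40],[0.2,0,0,0,0,0,40],[0.1,0,0,0,0,0,40],[0.1,0,0,0,0,0,40],[0.1,0,0,0,0,0,40]]]' >/dev/null
python3 st.py
```

```text
t 9.20 pos [ 555.7 -201.3   45.6] cradle x,y -170.1 -0.3 yaw 86.03 F u,n,z -1.07 0.57 -0.4 tilt [-0.  0. -1.] j6 -0.48
t 10.00 pos [ 557.8 -169.2   46.3] cradle x,y -138.0 -0.4 yaw 85.99 F u,n,z 0.1 0.48 -0.05 tilt [-0.  0. -1.] j6 -0.43
```

Slow approach, with the average force printed over readings.

```bash
python3 -m crank '[[[0.1,0,0,0,0,0,40],[0.1,0,0,0,0,0,40],[0.1,0,0,0,0,0,40],[0.1,0,0,0,0,0,40],[0.1,0,0,0,0,0,40],[0.1,0,0,0,0,0,40],[0.1,0,0,0,0,0,40],[0.1,0,0,0,0,0,40]]]' >/dev/null
python3 st.py
python3 -m crank '[[[0.1,0,0,0,0,0,40],[0.1,0,0,0,0,0,40],[0.1,0,0,0,0,0,40],[0.1,0,0,0,0,0,40],[0.1,0,0,0,0,0,40],[0.1,0,0,0,0,0,40],[0.1,0,0,0,0,0,40],[0.1,0,0,0,0,0,40]]]' >/dev/null
python3 st.py
```

```text
t 10.80 pos [ 559.1 -149.6   46.3] cradle x,y -118.3 -0.5 yaw 86.0 F u,n,z -4.22 -1.24 -0.75 tilt [-0.001 -0.    -1.   ] j6 -0.39
t 11.60 pos [ 560.6 -129.2   46.3] cradle x,y -97.9 -0.4 yaw 85.99 F u,n,z -3.43 0.79 -0.1 tilt [ 0.  0. -1.] j6 -0.36
```

```bash
python3 -m crank '[[[0.06,0,0,0,0,0,40],[0.06,0,0,0,0,0,40],[0.06,0,0,0,0,0,40],[0.06,0,0,0,0,0,40],[0.06,0,0,0,0,0,40],[0.06,0,0,0,0,0,40],[0.06,0,0,0,0,0,40],[0.06,0,0,0,0,0,40]]]' >/dev/null
python3 st.py
python3 - <<'E'
from h import *
b=capture("top")[205:315,180:440]
a=capture("scene")[165:365,205:465]
o=np.vstack([cv2.resize(a,(520,400)),cv2.resize(b,(450,190))[:, :450] if 0 else np.zeros((0,520,3),np.uint8)]);cv2.imwrite("pics/g1.png",np.vstack([cv2.resize(a[:,80:],(540,600))]))
E
```

```text
t 12.40 pos [ 561.5 -117.3   46.3] cradle x,y -86.0 -0.4 yaw 85.99 F u,n,z -2.8 0.34 0.02 tilt [-0.  0. -1.] j6 -0.34
```

View pics/g1.png

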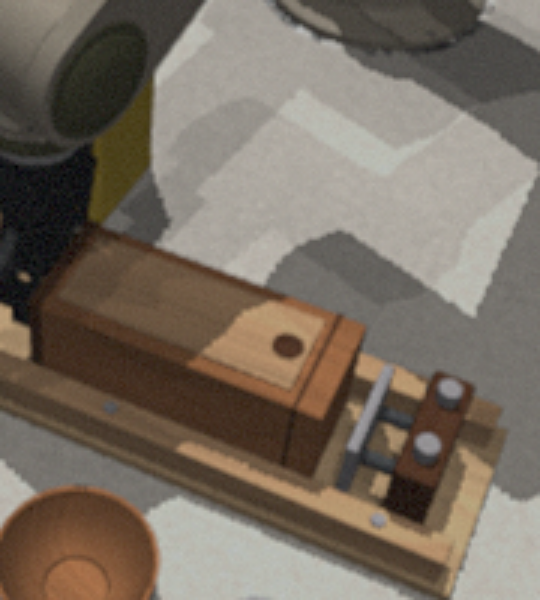

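The crop shows the head about 20–28 mm short of the plate: the head's lower edge is at (305,473) and the plate foot at (345,487). I advance 10 mm, then creep.

```bash
python3 -m crank '[[[0.05,0,0,0,0,0,40],[0.05,0,0,0,0,0,40],[0.05,0,0,0,0,0,40],[0.05,0,0,0,0,0,40],[0.05,0,0,0,0,0,40],[0.05,0,0,0,0,0,40],[0.05,0,0,0,0,0,40],[0.05,0,0,0,0,0,40]]]' >/dev/null
cat > gap.py <<'E'
from h import *
import sys
a=capture("scene")[165:365,285:465]
cv2.imwrite(sys.argv[1],cv2.resize(a[100:175,80:150],(700,750))[:600])
E
python3 st.py; python3 gap.py pics/g2.png
```

```text
t 13.30 pos [ 562.2 -107.4   46.3] cradle x,y -76.0 -0.4 yaw 85.99 F u,n,z -3.14 0.08 -0.45 tilt [-0.  0. -1.] j6 -0.32
```

View pics/g2.png

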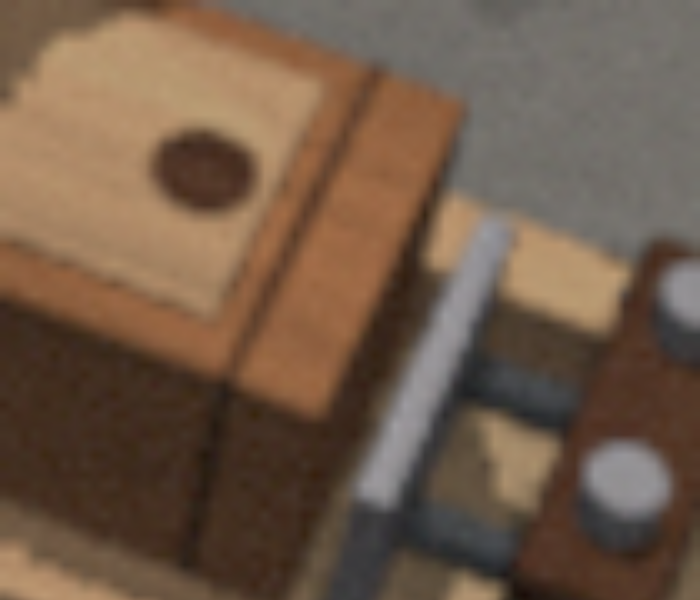

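The enlarged crop shows about 10–13 mm of gap left: the head edge is at about (303,510) and the plate corner at (358,500). I take 6 mm more, then creep.

```bash
python3 -m crank '[[[0.03,0,0,0,0,0,40],[0.03,0,0,0,0,0,40],[0.03,0,0,0,0,0,40],[0.03,0,0,0,0,0,40],[0.03,0,0,0,0,0,40],[0.03,0,0,0,0,0,40],[0.03,0,0,0,0,0,40],[0.03,0,0,0,0,0,40]]]' >/dev/null; python3 st.py
python3 -m crank '[[[0.008,0,0,0,0,0,40],[0.008,0,0,0,0,0,40],[0.008,0,0,0,0,0,40],[0.008,0,0,0,0,0,40],[0.008,0,0,0,0,0,40],[0.008,0,0,0,0,0,40],[0.008,0,0,0,0,0,40],[0.008,0,0,0,0,0,40]]]' >/dev/null; python3 st.py
```

```text
t 14.15 pos [ 562.6 -101.4   46.3] cradle x,y -70.0 -0.4 yaw 85.99 F u,n,z -3.7 0.57 -0.19 tilt [ 0. -0. -1.] j6 -0.31
t 14.95 pos [562.7 -99.8  46.3] cradle x,y -68.5 -0.4 yaw 86.0 F u,n,z -4.42 -0.39 0.34 tilt [-0. -0. -1.] j6 -0.31
```

```bash
python3 -m crank '[[[0.008,0,0,0,0,0,40],[0.008,0,0,0,0,0,40],[0.008,0,0,0,0,0,40],[0.008,0,0,0,0,0,40],[0.008,0,0,0,0,0,40],[0.008,0,0,0,0,0,40],[0.008,0,0,0,0,0,40],[0.008,0,0,0,0,0,40]]]' >/dev/null; python3 st.py
```

```text
t 15.75 pos [562.8 -98.4  46.3] cradle x,y -67.0 -0.4 yaw 85.99 F u,n,z -5.63 0.21 0.41 tilt [-0.  0. -1.] j6 -0.31
```

```bash
python3 -m crank '[[[0.008,0,0,0,0,0,40],[0.008,0,0,0,0,0,40],[0.008,0,0,0,0,0,40],[0.008,0,0,0,0,0,40],[0,0,0,0,0,0,40],[0,0,0,0,0,0,40],[0,0,0,0,0,0,40],[0,0,0,0,0,0,40]]]' >/dev/null; python3 st.py
```

```text
t 16.55 pos [562.8 -98.   46.3] cradle x,y -66.6 -0.4 yaw 85.98 F u,n,z -7.71 -0.55 -0.24 tilt [-0.001  0.    -1.   ] j6 -0.31
```

```bash
python3 -m crank '[[[0.008,0,0,0,0,0,40],[0.008,0,0,0,0,0,40],[0.008,0,0,0,0,0,40],[0,0,0,0,0,0,40],[0,0,0,0,0,0,40],[0,0,0,0,0,0,40],[0,0,0,0,0,0,40],[0,0,0,0,0,0,40]]]' >/dev/null; python3 st.py
```

```text
t 17.35 pos [562.8 -97.7  46.3] cradle x,y -66.3 -0.4 yaw 85.98 F u,n,z -8.42 -1.08 1.3 tilt [-0.001  0.    -1.   ] j6 -0.31
```

```bash
python3 -m crank '[[[0.008,0,0,0,0,0,40],[0.008,0,0,0,0,0,40],[0.008,0,0,0,0,0,40],[0.008,0,0,0,0,0,40],[0,0,0,0,0,0,40],[0,0,0,0,0,0,40],[0,0,0,0,0,0,40],[0,0,0,0,0,0,40]]]' >/dev/null; python3 st.py
cat > av.py <<'E'
from h import *
F=[]
for i in range(5):
    capture("top");F.append(sense()["force"][:2]@[.07,.9976])
print(np.mean(F).round(2),np.std(F).round(2))
E
python3 av.py
```

```text
t 18.15 pos [562.9 -97.3  46.4] cradle x,y -65.9 -0.4 yaw 85.98 F u,n,z -10.86 -1.13 0.87 tilt [-0.002  0.    -1.   ] j6 -0.3
-11.28 0.48
```

```bash
python3 -m crank '[[[0.008,0,0,0,0,0,40],[0.008,0,0,0,0,0,40],[0.008,0,0,0,0,0,40],[0,0,0,0,0,0,40],[0,0,0,0,0,0,40],[0,0,0,0,0,0,40],[0,0,0,0,0,0,40],[0,0,0,0,0,0,40]]]' >/dev/null; python3 st.py; python3 av.py
python3 -m crank '[[[0,0,0,0,0,0,40],[0,0,0,0,0,0,40],[0,0,0,0,0,0,40],[0,0,0,0,0,0,40],[0,0,0,0,0,0,40],[0,0,0,0,0,0,40],[0,0,0,0,0,0,40],[0,0,0,0,0,0,40]]]' >/dev/null; python3 av.py
```

```text
t 19.20 pos [563.  -97.1  46.5] cradle x,y -65.6 -0.3 yaw 85.99 F u,n,z -13.01 -0.98 0.03 tilt [-0.002  0.    -1.   ] j6 -0.3
-12.93 0.79
-12.98 0.72
```

It has held about 13 N (roughly 9.5 N on the plate beyond drag) for over a second. Now I draw away slowly.

```bash
python3 -m crank '[[[-0.008,0,0,0,0,0,40],[-0.008,0,0,0,0,0,40],[-0.008,0,0,0,0,0,40],[-0.008,0,0,0,0,0,40],[-0.008,0,0,0,0,0,40],[-0.008,0,0,0,0,0,40],[-0.008,0,0,0,0,0,40],[-0.008,0,0,0,0,0,40]]]' >/dev/null; python3 st.py
python3 -m crank '[[[-0.008,0,0,0,0,0,40],[-0.008,0,0,0,0,0,40],[-0.008,0,0,0,0,0,40],[-0.008,0,0,0,0,0,40],[-0.008,0,0,0,0,0,40],[-0.008,0,0,0,0,0,40],[-0.008,0,0,0,0,0,40],[-0.008,0,0,0,0,0,40]]]' >/dev/null; python3 st.py
python3 -m crank '[[[-0.008,0,0,0,0,0,40],[-0.008,0,0,0,0,0,40],[-0.008,0,0,0,0,0,40],[-0.008,0,0,0,0,0,40],[-0.008,0,0,0,0,0,40],[-0.008,0,0,0,0,0,40],[-0.008,0,0,0,0,0,40],[-0.008,0,0,0,0,0,40]]]' >/dev/null; python3 st.py
python3 -m crank '[[[-0.02,0,0,0,0,0,40],[-0.02,0,0,0,0,0,40],[-0.03,0,0,0,0,0,40],[-0.05,0,0,0,0,0,40],[-0.1,0,0,0,0,0,40],[-0.2,0,0,0,0,0,40],[-0.3,0,0,0,0,0,40],[0,0,0,0,0,0,40]]]' >/dev/null; python3 st.py
python3 gap.py pics/z.png
```

```text
t 21.30 pos [562.8 -97.4  46.3] cradle x,y -66.0 -0.5 yaw 85.98 F u,n,z -6.0 0.15 0.78 tilt [-0. -0. -1.] j6 -0.31
t 22.10 pos [562.7 -98.3  46.2] cradle x,y -66.9 -0.5 yaw 86.01 F u,n,z -0.05 -0.3 1.07 tilt [ 0. -0. -1.] j6 -0.31
t 22.90 pos [ 562.6 -100.3   46.3] cradle x,y -68.9 -0.4 yaw 85.99 F u,n,z 0.77 0.18 -0.46 tilt [ 0.  0. -1.] j6 -0.31
t 23.70 pos [ 561.4 -119.4   46.3] cradle x,y -88.0 -0.4 yaw 85.93 F u,n,z -0.01 -0.96 -0.09 tilt [-0.  0. -1.] j6 -0.34
```

View pics/z.png

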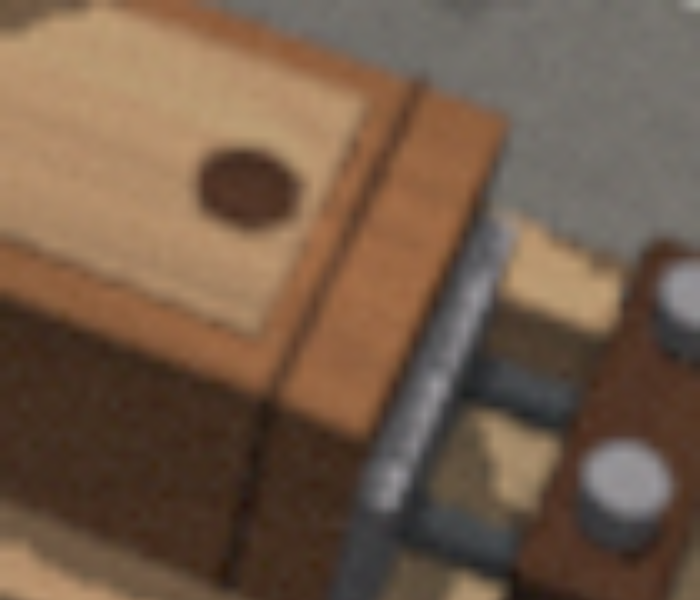

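The head lies flush against the plate along (490,230)–(365,500), and the tool is clear. I'm handing in the job.

```bash
python3 -c "
from rig import *
print(finish_job())"
```

```text
the job is handed in; nothing more can be done
None
```

I toppled the box onto its side along the rails, slid it to the stop, pressed it on the plate with about 9.5 N beyond drag for over a second, and drew away slowly. The last picture shows it resting against the plate; the job is handed in, but no verdict was returned.

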